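Stop the pump and set the valve lever to float

ROBOT

A 7-joint arm with a two-finger parallel gripper is mounted at the origin on the work surface. World frame = base frame: x ahead of the robot, y to its left, z up, the work surface at z = 0. Lengths are in m, angles in degrees, forces in N, time in s.
With the tool pointing down it reaches from about 0.35 to 0.9 m from the base axis. Payload 19.9 kg.
Tool frame: the origin (TCP) lies midway between the tips of the shut fingers; the grasp point (between the pads) lies 19 mm behind it (arm.hold_point_z is the distance from the TCP to the grasp point, in m); z points along the fingers, y is the line along which they close (so a half turn about z gives the same grasp; the last joint's range is limited). The gripper opens to 85 mm and grips with 20 to 120 N. Pads are 22 mm wide; open, the fingers measure 114 mm over their backs; the gripper's body (76 mm by 85 mm) begins 54 mm behind the grasp point. The pads swing forward as they close: fully open they stand 13 mm farther back than shut.
Start: joints at [61.736, 23.915, -0.59, 92.452, 0.269, 63.638, -3.037], TCP at [0.273, -0.562, 0.231] pointing down, gripper open.
Joint ranges: [-161.28, 161.28], [-22.2, 115.67], [-73.04, 71.86], [3.21, 147.25], [-68.34, 248.33], [10.77, 114.83], [-161.83, 161.83]. Speed limits (degrees/s): [108.29, 108.29, 136.94, 136.94, 172.46, 172.46, 172.46].

INTERFACE

Orientations are given as [roll, pitch, yaw] about the fixed x, y, z axes, in that order (R = Rz(yaw) Ry(pitch) Rx(roll)).
In Python, from workcell import arm, read_camera, camera_params gives the robot as it stands.
- The arm moves only by the tool drive_tool, never from a script. Its argument "steps" is one flat list of numbers, 7 for each row, row after row: the turn, a rotation vector about the tool's x, y, z in degrees, then the shift along the tool's x, y, z in m, then the finger opening in m, from 0 to 0.0854. In form: [wx, wy, wz, tx, ty, tz, fingers, wx, wy, wz, tx, ty, tz, fingers, ...]. A call has exactly 5 rows; each row is the pose to reach, as a shift and turn from the pose commanded when the call began, along the tool's axes at that moment; what a row does not reach only later rows make up. A row lasts 1/12 s, in which the tool goes at most 41.7 mm and 7.16 degrees, less where a joint would pass 70% of its speed; a pose out of reach is approached as far as the arm can. A call with a gripper value outside its range is refused whole. The fingers move at their own pace and stop on an object; "force" is the grip in N (left out, the last holds). Time passes only in rows, so rows that repeat a pose let the fingers close, or fill a call up. It gives the time, the measured TCP pose, the force, the opening and the grip force at its end, in the units of the state.
- arm.read_state(): the state, without advancing time (a new reading comes with each control period).
- read_camera(name): name is "scene" or "side" or "wrist"; returns (picture, depth): 480x640x3 uint8, blue, green, red; 480x640 float32, m along the optical axis (not along the pixel's ray), 0 where there is no reading.
- camera_params(name): a dict with "intrinsics" (3x3 intrinsics, pixels), "k1" (the pictures are not rectified: a ray, as slopes to the right and down, at radius r is drawn at 1 + k1 r^2 times it, then the intrinsics apply), "rvec" (rotation vector, rad) and "tvec" (3), from world to camera coordinates, as OpenCV has them. Camera axes: x right, y down, z forward; pixel columns grow to the right and rows downward; lengths in m; the calibration is good to about 2 mm. A picture is of the moment at which its call begins: read the wrist's pose just before it. camera_params takes no time and is no camera call; for the wrist camera it gives the pose at the moment of the call.
- arm.close_job(): hands the job in; it is judged then, once.
The state is a dict: "time": time; "joint_pos": joint angles; "joint_vel": joint speeds; "joint_efforts": joint torques, N m; "position": TCP position; "tcp_rot": TCP orientation; "wrist_force": force on the tool from outside, world axes, zero at the start; "ft_torque": the same for the moment, N m; "opening": opening from 0.0 (shut) to 1.0 (fully open); "grasp_force": force on a finger pad.
Only numpy, scipy, OpenCV 4.12 (cv2) and the standard library are available. Lean on these libraries where they do the work, as an engineer would, in place of code of your own. Each camera call takes 0.05 s, during which the arm holds its last target. There are 200 camera calls.

TASK

Shut the hydraulic valve bank down so that its lines can be uncoupled without pressure: press the big mushroom-headed stop button on the control box, then push the lever with the round ball knob out of its upright neutral position, past its first click (lower) and on until it clicks home against its end stop (float), and leave it there. Only press and push with the fingers: do not take the knob or the button between them. Do not work the flush start button or the lever with the long grip, and leave the loose things on the bench where they are.

Things in the scene. Friction and masses are not known exactly. Their poses are not given: they have to be found in the camera images.
- float_lever (a joint): Angle (rad) of the lever to push, a steel rod with a black ball knob on the grey valve bank: 0 upright (neutral), 0.22 first click, 0.44 end stop (float). It tips towards +x of point float_pivot, over the valve body. Detents hold it at all three; leaving neutral or the first click takes up to about 10 N at the knob. Past about 0.34 it snaps on to 0.44; short of that it falls back when let go.
- float_knob (a point): Centre of the ball knob (40 mm across), 165 mm from the lever's pivot, about 235 mm above the bench when upright and 219 mm at the end stop. It travels about 36 mm to the first click and 73 mm to the end stop. Below it the lever is a bare rod 11 mm thick. Nothing else on the bank but the two levers is higher than 185 mm.
- float_pivot (a point): The ball-knob lever's hinge, 70 mm above the bench, in the lever box on the bank's robot-facing side. Its x axis (level) is the direction in which the lever is pushed; its y axis is the hinge line (lever angle positive from z towards x); z is up.
- aux_lever (a joint): The bank's other lever, beside the first: same rod with a tapered black grip 75 mm long and 25 mm thick. Angle in rad, 0 = upright (neutral); springs back to 0 when let go. To be left at 0.
- aux_grip (a point): Middle of that long grip (its top is 38 mm higher). Its axis stands 90 mm to one side of the ball-knob lever, on the left or the right: the two levers swap places from start to start.
- bank: The fixed valve bank: steel base plate 230 mm (x) by 215 mm (y) by 12 mm on the bench, carrying a row of grey cast sections 130 mm long, top at 105 mm, with couplings on top up to 158 mm and a round pressure gauge at its +y end. Origin: centre of the plate's underside. The levers stand in a row 68 mm to -x of the origin and are pushed towards +x.
- stop_button (a joint): Stop button: black mushroom head 40 mm across, on the control box. Travel in m: 0 = out, 0.006 = fully in; pressed when over 0.004. A spring needs 1.5 N at the start and 5 N fully in and pushes it out again.
- stop_top (a point): Centre of the top of the mushroom head, 90 mm above the bench when out; it is pressed straight down.
- start_button (a joint): Start button: small flat black button 27 mm across, almost flush in a steel ring. Travel in m: 0 = out, 0.006 = in. Not to be pressed.
- start_top (a point): Centre of the start button's face, 71 mm above the bench and 72 mm from the stop button.
- control_box: The fixed control box, 89 mm (x) by 154 mm (y) by 60 mm high, lid up, with both buttons on its lid. Origin: centre of its underside; the stop button lies 36 mm to +y, the start button 36 mm to -y.
- spanner: Loose open-ended spanner 200 mm long lying flat on the bench. Origin near its middle, on the underside.
- coupling: Loose brass coupling half, 29 mm across and 55 mm tall, standing on the bench. Origin: centre of its underside.
- oil_bottle: Loose grey oil bottle 66 mm across and 170 mm tall. Origin: centre of its underside.
Mind the look-alikes: they are no part of the job. What is shaped like the control_box but blue or turquoise is not meant.

How it is judged:
By the outcome, as a careful person would: the job done as asked, in the order asked, and still so for the second after the job is handed in, with the robot touching nothing.
It also fails if it takes over 38 s, if anything falls off the work surface, if the arm or the gripper's body presses on something with over 40 N, if the wrist force passes 120 N, or if a joint passes its speed limit or range.

## Working session

There is one attempt and no reset: what is moved stays moved. The work goes in short steps, Python scripts to look and compute and a tool call to move; the robot and the scene stay as the last step left them, time stands still between calls to the robot, and variables do not carry over. Pictures are saved under pics/ and viewed, at most 10 in all, crops included, and the job is handed in when it is done.

Besides the shell and the picture viewer there is one more tool, called after "Request:" in YAML: its name, and indented under it one key for each argument. drive_tool: Moves the arm, as the interface text tells. Its arguments: {"type":"object","properties":{"steps":{"type":"array","items":{"type":"number"}},"force":{"type":"number"}},"required":["steps"]}

```bash
mkdir -p pics; cat > h.py <<'E'
import numpy as np, cv2
from scipy.spatial.transform import Rotation as R
from workcell import arm, read_camera, camera_params
def save(n):
    p=camera_params(n); s,d=read_camera(n)
    cv2.imwrite(f'pics/{n}.png',s); np.savez(f'{n}.npz',d=d,s=s,K=p['intrinsics'],k1=p['k1'],r=p['rvec'],t=p['tvec'])
def cloud(n):
    """world xyz for each pixel"""
    f=np.load(f'{n}.npz'); K=f['K']; d=f['d']; h,w=d.shape
    u,v=np.meshgrid(np.arange(w),np.arange(h))
    pts=np.stack([u,v],-1).reshape(-1,1,2).astype(float)
    q=cv2.undistortPoints(pts,K,np.array([float(f['k1']),0,0,0])).reshape(h,w,2)
    P=np.dstack([q*d[...,None],d])-f['t'].reshape(3)
    P=P@cv2.Rodrigues(f['r'].reshape(3,1))[0]
    P[d==0]=np.nan
    return P
E
python3 - <<'E'
from h import *
for n in('scene','side'): save(n)
s=arm.read_state(); print(s['time'],s['position'],s['tcp_rot'],s['opening'])
E
```

```text
0.1 [ 0.27273063 -0.56201182  0.23073607] [-1.79937205e+02  3.87460145e-03  2.58855997e+01] 1.002673679990835
```

View pics/scene.png

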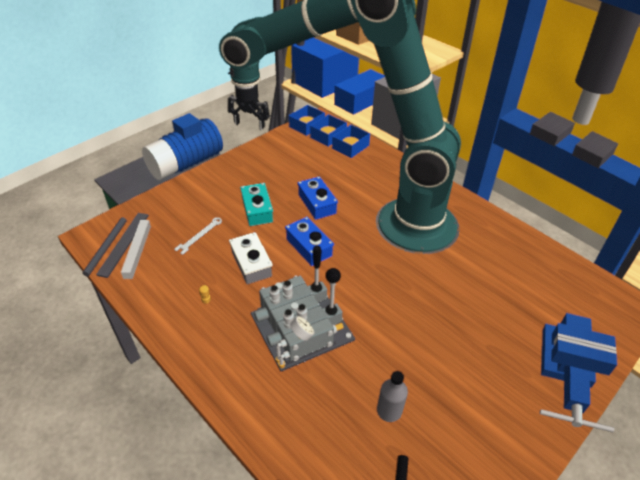

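View pics/side.png

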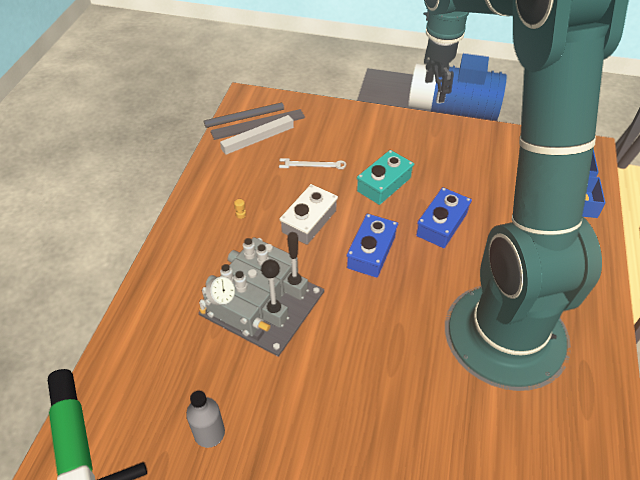

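The white/grey control box is at scene (250,256), with its mushroom button near (254,255). The ball knob is at scene (333,275) and side (270,269). The long grip is at scene (317,257). I'll measure these from depth.

```bash
python3 - <<'E'
from h import *
np.set_printoptions(precision=4,suppress=True)
for n,bx in (('scene',dict(stop=(238,240,268,268),knob=(322,264,344,286),grip=(308,242,326,268),box=(228,230,275,285),plate=(250,300,355,368),start=(238,234,254,252))),
 ('side',dict(stop=(290,200,312,220),knob=(258,258,282,280),grip=(284,230,302,260),box=(278,182,340,245),plate=(195,230,326,358),start=(306,186,326,204)))):
    P=cloud(n); s=np.load(n+'.npz')['s'].astype(int); b=s.max(-1)<75
    for k,(x0,y0,x1,y1) in bx.items():
        p=P[y0:y1,x0:x1].reshape(-1,3); m=b[y0:y1,x0:x1].ravel()
        if k=='stop': q=p[m&(p[:,2]>.08)&(p[:,2]<.1)]
        elif k=='start': q=p[m&(p[:,2]>.06)&(p[:,2]<.08)]
        elif k in('knob','grip'): q=p[m&(p[:,2]>.17)]
        elif k=='box': q=p[(p[:,2]>.054)&(p[:,2]<.065)]
        else: q=p[(p[:,2]>.008)&(p[:,2]<.016)]
        if not len(q): print(n,k,'none'); continue
        print(n,k,len(q),'med',np.median(q,0),'min',np.percentile(q,3,axis=0),'max',np.percentile(q,97,axis=0))
        if k=='knob':
            A=np.c_[2*q,np.ones(len(q))]; c=np.linalg.lstsq(A,(q**2).sum(1),rcond=None)[0]; print('  sphere',c[:3],np.sqrt(c[3]+c[:3]@c[:3]))
        if k in('box','plate'): 
            r=cv2.minAreaRect(q[:,:2].astype(np.float32)); print('  rect',r)
E
```

```text
scene stop 73 med [ 0.5581 -0.1984  0.0876] min [ 0.5443 -0.2136  0.0825] max [ 0.5721 -0.1866  0.0928]
scene knob 163 med [0.5458 0.1217 0.247 ] min [0.5285 0.1071 0.2323] max [0.5569 0.1331 0.2557]
  sphere [0.5404 0.117  0.2391] 0.016228897567551154
scene grip 150 med [0.5184 0.035  0.2318] min [0.5072 0.0247 0.1921] max [0.5244 0.0417 0.2542]
scene box 812 med [ 0.5523 -0.2302  0.0597] min [ 0.4942 -0.3073  0.0548] max [ 0.6013 -0.1593  0.0643]
  rect ((0.5466989874839783, -0.23421348631381989), (0.16242261230945587, 0.09023686498403549), 71.23365783691406)
scene plate 768 med [0.6462 0.1263 0.012 ] min [ 0.4865 -0.0381  0.0084] max [0.7145 0.1766 0.0156]
  rect ((0.6077635288238525, 0.08221857249736786), (0.2257346361875534, 0.2727256417274475), 57.813106536865234)
scene start 21 med [ 0.5324 -0.2715  0.0697] min [ 0.5237 -0.2825  0.0638] max [ 0.5398 -0.2634  0.0752]
side stop 36 med [ 0.5541 -0.2005  0.0848] min [ 0.5363 -0.2143  0.0806] max [ 0.5684 -0.1834  0.0932]
side knob 250 med [0.5325 0.1261 0.2466] min [0.5186 0.1084 0.2299] max [0.5489 0.1363 0.2564]
  sphere [0.5353 0.1188 0.238 ] 0.017243767274048256
side grip 185 med [0.5077 0.0386 0.2273] min [0.4995 0.0273 0.1859] max [0.5173 0.0432 0.2539]
side box 1084 med [ 0.5389 -0.2286  0.0595] min [ 0.4891 -0.3069  0.0546] max [ 0.5953 -0.1581  0.0641]
  rect ((0.5419273376464844, -0.23470042645931244), (0.15983308851718903, 0.09287867695093155), 71.82080841064453)
side plate 1687 med [0.5144 0.1093 0.0118] min [ 0.4625 -0.1465  0.0084] max [0.6928 0.179  0.0155]
  rect ((0.6003048419952393, 0.019307762384414673), (0.30797091126441956, 0.3861987590789795), 13.143791198730469)
side start 22 med [ 0.5287 -0.2665  0.0711] min [ 0.5197 -0.2776  0.0664] max [ 0.5401 -0.2572  0.0737]
```

The stop top is at about (0.556, -0.200, 0.090), the knob at (0.538, 0.118, 0.236) and the grip at (0.512, 0.036). The push direction has a yaw of about -17.5°. Next I'll shut the fingers and head for the stop button.

Request:
drive_tool:
  steps: [0, 0, 6, 0.033, -0.016, 0, 0.0, 0, 0, 12, 0.066, -0.032, 0, 0.0, 0, 0, 18, 0.099, -0.048, 0, 0.0, 0, 0, 24, 0.132, -0.065, 0, 0.0, 0, 0, 30, 0.165, -0.081, 0, 0.0]
  force: 40

```text
time: 0.52
position: [0.3865, -0.4157, 0.2311]
tcp_rot: [-180.0, 0.0, -4.4]
wrist_force: [0.5, -0.3, 0.4]
opening: 0.304
grasp_force: 0.0
```

```bash
cat > go.py <<'E'
import sys
from h import *
s=arm.read_state(); r=R.from_euler('xyz',s['tcp_rot'],degrees=True)
print(s['time'],s['position'],s['tcp_rot'],s['opening'],s['wrist_force'])
t=np.array([float(a) for a in sys.argv[1:4]]); yaw=float(sys.argv[4])
print('shift',r.inv().apply(t-s['position']).round(4),'turn',(r.inv()*R.from_euler('xyz',[180,0,yaw],degrees=True)).as_rotvec(degrees=True).round(1))
E
python3 go.py 0.556 -0.2 0.13 -17.5
```

```text
0.5167 [ 0.3865399  -0.4156762   0.23105396] [-1.79978052e+02  2.28110485e-02 -4.42260833e+00] 0.30395256538608373 [ 0.50547391 -0.27582065  0.4259884 ]
shift [ 0.1524 -0.2281  0.1011] turn [-0.   0.  13.1]
```

Request:
drive_tool:
  steps: [0, 0, 2.6, 0.022, -0.033, 0, 0, 0, 0, 5.2, 0.044, -0.066, 0, 0, 0, 0, 7.8, 0.066, -0.099, 0, 0, 0, 0, 10.5, 0.088, -0.132, 0, 0, 0, 0, 13.1, 0.11, -0.165, 0.01, 0]

```text
time: 0.93
position: [0.509, -0.2592, 0.2226]
tcp_rot: [180.0, -0.1, -17.4]
wrist_force: [1.3, -0.4, 0.3]
opening: 0.0
grasp_force: 0.0
```

```bash
python3 go.py 0.556 -0.2 0.13 -17.5
```

```text
0.9333 [ 0.50896902 -0.25922604  0.22261186] [ 1.79982022e+02 -1.26721429e-01 -1.73543658e+01] 9.40598238163613e-05 [ 1.31539127 -0.37692635  0.2925817 ]
shift [ 0.027  -0.0706  0.0926] turn [ 0.  -0.1  0.1]
```

Request:
drive_tool:
  steps: [0, 0, 0, 0.009, -0.024, 0.018, 0, 0, 0, 0, 0.018, -0.047, 0.036, 0, 0, 0, 0, 0.027, -0.071, 0.054, 0, 0, 0, 0, 0.027, -0.071, 0.072, 0, 0, 0, 0, 0.027, -0.071, 0.072, 0]

```text
time: 1.35
position: [0.5532, -0.1988, 0.1457]
tcp_rot: [-180.0, 0.3, -17.1]
wrist_force: [-1.0, -0.2, -0.8]
opening: -0.002
grasp_force: 0.0
```

```bash
python3 go.py 0.556 -0.2 0.095 -17.5; python3 -c "
from h import *
save('wrist')"
```

```text
1.35 [ 0.55322152 -0.19883444  0.14570936] [-179.97072456    0.30362449  -17.06572512] -0.0024869658942152963 [-0.98473755 -0.17221906 -0.84189301]
shift [0.0033 0.0003 0.0507] turn [-0.   0.3  0.4]
```

View pics/wrist.png

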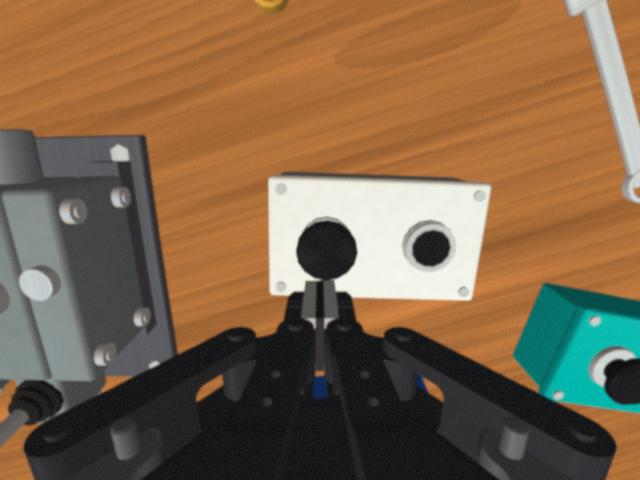

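The wrist view shows the mushroom head at (327,249), the start button at (432,247) and the finger tips at (320,285). I'll check the head position from the wrist depth.

```bash
python3 - <<'E'
from h import *
P=cloud('wrist'); print(P[249,327],P[247,432])
s=np.load('wrist.npz')['s'].astype(int).max(-1)
q=P[215:280,295:360][s[215:280,295:360]<75]; q=q[(q[:,2]>.08)&(q[:,2]<.097)]
print(len(q),(q.min(0)+q.max(0))/2,q.min(0),q.max(0))
E
```

```text
[ 0.55663351 -0.20619872  0.08996518] [ 0.53118503 -0.27365415  0.07203204]
2668 [ 0.55427875 -0.20500055  0.08745903] [ 0.5350121  -0.22372854  0.08312958] [ 0.57354541 -0.18627256  0.09178847]
```

Request:
drive_tool:
  steps: [0, 0, 0, 0.003, 0.003, 0.025, 0, 0, 0, 0, 0.003, 0.003, 0.048, 0, 0, 0, 0, 0.003, 0.003, 0.056, 0, 0, 0, 0, 0.003, 0.003, 0.061, 0, 0, 0, 0, 0.003, 0.003, 0.062, 0]

```text
time: 1.82
position: [0.556, -0.2053, 0.0878]
tcp_rot: [180.0, 0.0, -17.3]
wrist_force: [-1.6, -0.4, 2.5]
opening: 0.0
grasp_force: 1.1
```

Request:
drive_tool:
  steps: [0, 0, 0, 0, 0, 0.001, 0, 0, 0, 0, 0, 0, 0.002, 0, 0, 0, 0, 0, 0, 0.003, 0, 0, 0, 0, 0, 0, 0.003, 0, 0, 0, 0, 0, 0, 0.003, 0]

```text
time: 2.23
position: [0.5567, -0.205, 0.0849]
tcp_rot: [180.0, -0.1, -17.2]
wrist_force: [-0.1, -3.5, 4.3]
opening: 0.003
grasp_force: 2.0
```

Request:
drive_tool:
  steps: [0, 0, 0, 0, 0, 0.001, 0, 0, 0, 0, 0, 0, 0.002, 0, 0, 0, 0, 0, 0, 0.0025, 0, 0, 0, 0, 0, 0, 0.0025, 0, 0, 0, 0, 0, 0, 0.0025, 0]

```text
time: 2.65
position: [0.5568, -0.205, 0.083]
tcp_rot: [180.0, -0.1, -17.2]
wrist_force: [-4.6, -1.7, 21.4]
opening: 0.002
grasp_force: 10.4
```

The button bottomed at 21 N, so it is pressed. Now I'll lift and move to the robot side of the ball-knob lever.

Request:
drive_tool:
  steps: [0, 0, 0, 0, 0, -0.03, 0, 0, 0, 0, 0, 0, -0.07, 0, 0, 0, 0, -0.015, -0.015, -0.11, 0, 0, 0, 0, -0.03, -0.03, -0.145, 0, 0, 0, 0, -0.045, -0.045, -0.175, 0]

```text
time: 3.07
position: [0.5261, -0.1474, 0.2585]
tcp_rot: [-180.0, -0.0, -17.2]
wrist_force: [0.8, 0.4, 0.2]
opening: 0.004
grasp_force: 0.0
```

```bash
python3 go.py 0.475 0.138 0.295 -17.5
```

```text
3.0667 [ 0.52610849 -0.14741532  0.25853632] [-1.79978737e+02 -8.88156218e-03 -1.72267252e+01] 0.00393069798285111 [0.81535371 0.44427571 0.16444664]
shift [-0.1333 -0.2575 -0.0364] turn [-0.  -0.   0.3]
```

Request:
drive_tool:
  steps: [0, 0, 0, -0.02, -0.026, -0.015, 0, 0, 0, 0, -0.04, -0.055, -0.03, 0, 0, 0, 0, -0.06, -0.085, -0.036, 0, 0, 0, 0, -0.08, -0.115, -0.036, 0, 0, 0, 0, -0.1, -0.145, -0.036, 0]

```text
time: 3.48
position: [0.4731, 0.0217, 0.2931]
tcp_rot: [-180.0, -0.0, -17.2]
wrist_force: [0.9, 0.5, 1.1]
opening: 0.002
grasp_force: 0.0
```

Request:
drive_tool:
  steps: [0, 0, 0, -0.007, -0.025, 0, 0, 0, 0, 0, -0.014, -0.05, 0, 0, 0, 0, 0, -0.021, -0.075, 0, 0, 0, 0, 0, -0.029, -0.1, 0, 0, 0, 0, 0, -0.033, -0.112, 0, 0]

```text
time: 3.9
position: [0.4749, 0.1401, 0.2926]
tcp_rot: [-180.0, 0.0, -17.0]
wrist_force: [0.0, 0.2, -0.6]
opening: -0.001
grasp_force: 0.0
```

```bash
python3 go.py 0.475 0.138 0.205 -17.5;python3 -c "
from h import *
save('wrist');cv2.imwrite('pics/w2.png',cv2.imread('pics/wrist.png'))"
```

```text
3.9 [0.47485383 0.14005612 0.29262172] [-1.79952314e+02  4.95736298e-02 -1.70211418e+01] -0.0014613081999650412 [ 0.04231832  0.19872741 -0.64133981]
shift [0.0008 0.002  0.0876] turn [-0.   0.   0.5]
```

View pics/w2.png

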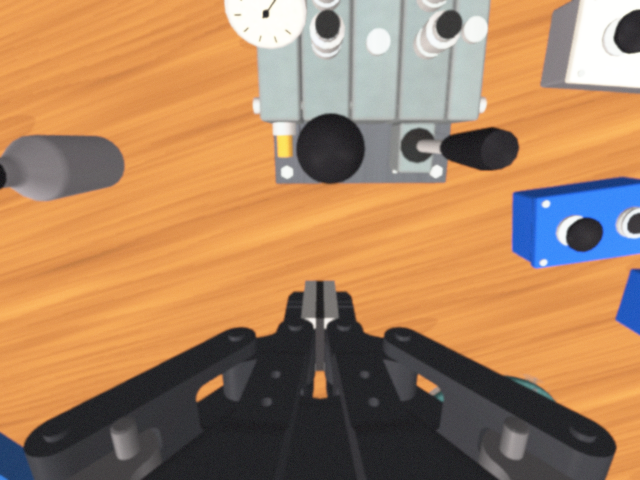

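The ball knob is at (330,149), ahead of the fingers at (320,290). The bank's edges run parallel to the image, so the yaw is right.

```bash
python3 - <<'E'
from h import *
P=cloud('wrist'); s=np.load('wrist.npz')['s'].astype(int).max(-1)
q=P[110:190,290:370][s[110:190,290:370]<75]; q=q[q[:,2]>.225]
A=np.c_[2*q,np.ones(len(q))]; c=np.linalg.lstsq(A,(q**2).sum(1),rcond=None)[0]; print(c[:3],np.sqrt(c[3]+c[:3]@c[:3]))
t=arm.read_state();r=R.from_euler('xyz',t['tcp_rot'],degrees=True);print('tool',r.inv().apply(c[:3]-t['position']))
e=P[180,[285,310,380,430]];print(e)
E
```

```text
[0.53576969 0.11352103 0.23653818] 0.019453421200035906
tool [0.06653163 0.00877965 0.0559397 ]
[[ 0.50954162  0.17337848  0.01304631]
 [ 0.50025214  0.14353174  0.01197672]
 [ 0.47470841  0.0596048   0.01265002]
 [ 0.45652595 -0.00054728  0.01305338]]
```

Request:
drive_tool:
  steps: [0, 0, 0, 0, 0.004, 0.025, 0, 0, 0, 0, 0, 0.008, 0.055, 0, 0, 0, 0, 0, 0.008, 0.08, 0, 0, 0, 0, 0.008, 0.008, 0.088, 0, 0, 0, 0, 0.02, 0.008, 0.088, 0]

```text
time: 4.37
position: [0.4917, 0.1229, 0.2034]
tcp_rot: [179.9, 0.2, -17.1]
wrist_force: [0.7, 0.7, 0.4]
opening: -0.002
grasp_force: 0.0
```

Request:
drive_tool:
  steps: [0, 0, 0, 0.01, 0, 0, 0, 0, 0, 0, 0.02, 0, 0, 0, 0, 0, 0, 0.03, 0, 0, 0, 0, 0, 0, 0.04, 0, 0, 0, 0, 0, 0, 0.05, 0, 0, 0]

```text
time: 4.78
position: [0.5418, 0.1078, 0.2058]
tcp_rot: [-180.0, -0.1, -17.2]
wrist_force: [-10.4, 3.4, 3.7]
opening: 0.001
grasp_force: 5.8
```

Request:
drive_tool:
  steps: [0, 0, 0, 0.008, 0, 0, 0, 0, 0, 0, 0.016, 0, 0, 0, 0, 0, 0, 0.023, 0, 0, 0, 0, 0, 0, 0.03, 0, 0, 0, 0, 0, 0, 0.034, 0, 0, 0]

```text
time: 5.2
position: [0.5733, 0.0978, 0.2049]
tcp_rot: [180.0, 0.0, -17.2]
wrist_force: [-23.8, 3.5, 8.7]
opening: 0.002
grasp_force: 12.0
```

Request:
drive_tool:
  steps: [0, 0, 0, 0.002, 0, 0, 0, 0, 0, 0, 0.003, 0, 0, 0, 0, 0, 0, 0.004, 0, 0, 0, 0, 0, 0, 0.004, 0, 0, 0, 0, 0, 0, 0.004, 0, 0, 0]

```text
time: 5.62
position: [0.5734, 0.0979, 0.2047]
tcp_rot: [179.9, 0.4, -17.1]
wrist_force: [-30.8, 2.9, 16.2]
opening: 0.002
grasp_force: 14.8
```

The lever is blocked at its end stop after about 72 mm of knob travel. I'll back off and check.

Request:
drive_tool:
  steps: [0, 0, 0, -0.012, 0, 0, 0, 0, 0, 0, -0.035, 0, 0, 0, 0, 0, 0, -0.065, 0, 0, 0, 0, 0, 0, -0.1, 0, -0.01, 0, 0, 0, 0, -0.12, 0, -0.03, 0]

```text
time: 6.03
position: [0.4584, 0.133, 0.2335]
tcp_rot: [179.9, 0.2, -17.1]
wrist_force: [1.1, -0.1, 0.8]
opening: -0.0
grasp_force: 0.0
```

Request:
drive_tool:
  steps: [0, 0, 0, 0, 0, -0.02, 0, 0, 0, 0, 0, 0, -0.04, 0, 0, 0, 0, 0, 0, -0.06, 0, 0, 0, 0, 0, 0, -0.06, 0, 0, 0, 0, 0, 0, -0.06, 0]

```text
time: 6.45
position: [0.4624, 0.1325, 0.2958]
tcp_rot: [-179.9, -0.1, -17.2]
wrist_force: [0.4, 0.1, -1.4]
opening: 0.002
grasp_force: 0.0
```

```bash
python3 - <<'E'
from h import *
save('wrist');cv2.imwrite('pics/w3.png',cv2.imread('pics/wrist.png'))
P=cloud('wrist'); s=np.load('wrist.npz')['s'].astype(int).max(-1)
m=(s<75)&(P[...,2]>.195)&(P[...,2]<.3); m[280:]=0
n,l,st,ce=cv2.connectedComponentsWithStats(m.astype(np.uint8))
for i in range(1,n):
    if st[i,4]<200: continue
    q=P[l==i]; A=np.c_[2*q,np.ones(len(q))]; c=np.linalg.lstsq(A,(q**2).sum(1),rcond=None)[0]
    print(st[i],ce[i],'sphere',c[:3],np.sqrt(c[3]+c[:3]@c[:3]),'med',np.median(q,0))
print(arm.read_state()['position'],arm.read_state()['wrist_force'])
E
```

```text
[ 277    0   67   44 2385] [310.13794549  18.56771488] sphere [0.60254584 0.09347636 0.22095943] 0.01909209618808008 med [0.59286524 0.09646239 0.23314828]
[ 427  109   70   43 2228] [462.91337522 130.94389587] sphere [0.50793101 0.0179394  0.22932296] 0.026812633775111845 med [0.51142912 0.03385246 0.25205659]
[0.46195722 0.13240656 0.29477685] [ 0.04841698 -0.42709312  0.21342646]
```

View pics/w3.png

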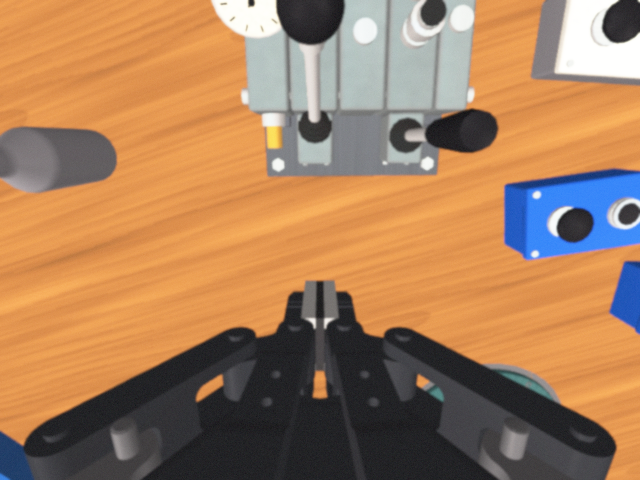

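The ball knob at (310,15) now lies over the body. It moved about 70 mm and sits at z = 0.221, which matches float. The long grip at (463,131) is still upright, and the arm is clear of everything.

```bash
python3 -c "
from workcell import arm
print(arm.close_job())"
```

```text
the job is handed in; nothing more can be done
None
```

I pressed the stop button fully in, then pushed the ball-knob lever to its float end stop, where it stayed after I backed off; the job is handed in at about 6.5 s, with the arm touching nothing.

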